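Put the came mill in the marked gear and start it

ROBOT

A 6-joint arm with a two-finger parallel gripper is mounted at the origin on the work surface. World frame = base frame: x ahead of the robot, y to its left, z up, the work surface at z = 0. Lengths are in mm, angles in rad, forces in N, time in s.
With the tool pointing down it reaches from about 350 to 775 mm from the base axis. Payload 7.3 kg.
Tool frame: the origin (TCP) lies midway between the tips of the shut fingers; the grasp point (between the pads) lies 19 mm behind it; z points along the fingers, y is the line along which they close (so a half turn about z gives the same grasp; the last joint's range is limited). The gripper opens to 92 mm and grips with 3 to 60 N. Pads are 19 mm wide; open, the fingers measure 130 mm over their backs; the gripper's body (75 mm by 190 mm) begins 47 mm behind the grasp point.
Start: joints at [-1.261, 0.342, 1.524, -0, 1.275, -0.146], TCP at [231.119, -471.412, 226.741] pointing down, gripper open.
Joint ranges: [-2.53, 2.53], [-0.77, 2.02], [0.04, 2.7], [-1, 4.14], [0.28, 2.66], [-3.11, 3.11]. Speed limits (rad/s): [2.57, 2.57, 3.14, 3.14, 3.14, 3.14].

INTERFACE

Orientations are given as [roll, pitch, yaw] about the fixed x, y, z axes, in that order (R = Rz(yaw) Ry(pitch) Rx(roll)).
In Python, from plant import bot gives the robot as it stands.
- The arm moves only by the tool servo_tool, never from a script. Its argument "deltas" is a list of rows, each a list of 2 entries, a list of its own where there are three numbers: the shift along the tool's x, y, z in m, then the turn, a rotation vector about the tool's x, y, z in degrees. A call has 1 to 20 rows; each row shifts and turns the commanded pose from where the row before left it, along the tool's axes as they then stand; what a row does not reach is not made up. A row lasts 1/8 s, in which the tool goes at most 62.5 mm and 10.7 degrees, less where a joint would pass 70% of its speed; a pose out of reach is approached as far as the arm can. A call with a gripper value outside its range is refused whole. "fingers" is the opening, from 0 (shut) to 1 (fully open), set as the call begins (left out, the last holds). The fingers move at their own pace and stop on an object; the grip force is fixed at half the most. Time passes only in rows, so rows that do not move let the fingers close. It gives the time, the measured TCP pose, the force, the opening and the grip force at its end, in the units of the state.
- bot.get_obs(): the state, without advancing time (a new reading comes with each control period).
- bot.capture(name): name is "scene" or "side" or "wrist"; returns the picture (480x640x3 uint8, red, green, blue); there is no depth.
- bot.camera_model(name): a dict with "mtx" (3x3 intrinsics, pixels), "dist" ([k1, k2, p1, p2, k3] as OpenCV has them; the pictures are not rectified), "xyz" and "rotation" of the camera in the world. Camera axes: x right, y down, z forward; pixel columns grow to the right and rows downward; lengths in mm; the calibration is good to about 2 mm. A picture is of the moment at which its call begins: read the wrist's pose just before it. camera_model takes no time and is no camera call; for the wrist camera it gives the pose at the moment of the call.
- bot.close_job(): hands the job in; it is judged then, once.
The state is a dict: "time": time; "joint_positions": joint angles; "dq": joint speeds; "tau": joint torques, N m; "tool_pos": TCP position; "tcp_rot": TCP orientation; "contact_force": force on the tool from outside, world axes, zero at the start; "moment": the same for the moment, N m; "grip_width": finger opening in mm; "finger_force": force on a finger pad.
Only numpy, scipy, OpenCV 4.12 (cv2) and the standard library are available. Lean on these libraries where they do the work, as an engineer would, in place of code of your own. Each camera call takes 0.05 s, during which the arm holds its last target. There are 200 camera calls.

TASK

Get the came mill running in its marked gear: lift the wooden lathekin off the key box and lay it in the empty metal tray (set it down, do not drop or toss it); pull the gear lever's knob up out of its notch, swing it to the notch marked by the pointed steel cone and let it drop fully home there. Only when the lever is home, press the small round key all the way down and let it up, then the large round key; one key at a time, and never press the bar-shaped stop key. Leave the tin, bottle, jar, spool, leaded roundel, brush and hone where they stand.

Things in the scene. Friction and masses are not known exactly. Their poses are not given: they have to be found in the camera images.
- mill: Fixed came mill: green gearbox, deck 70 mm high, 160 mm out to -x, 110 to +x, 140 to each side. Origin: on the table under the lever's upright pivot (post 145 mm high); +x points to the roller head (centre 80 mm out, 140 mm high). A steel gate at 70 mm radius, top edge 105 mm above the table, has five 18 mm notches 30 degrees apart, the middle one (neutral) towards -x
- knob (a point): Grip centre of the gear lever's black upright knob: 26 mm diameter, from 26 mm below to 36 mm above this point, the top 16 mm flaring to 32 mm. 105 mm from the pivot axis; 130 mm above the table when home. It stands on the end of a level 12 mm steel bar from the pivot, which drops into the notches (bar axis 94 mm above the table when home)
- swing (a joint): Lever angle about the vertical, rad, counter-clockwise from above: 0 in the neutral notch (pointing to the mill's -x), notches at -1.047, -0.524, 0, 0.524, 1.047; positive is to the mill's -y side; stops at +-1.15. It starts in neutral
- lift (a joint): How far the lever is pulled up along its pivot, m: 0 fully home in a notch, at least 0.018 to pass over the teeth of the gate, stop at 0.030. A spring (4 to 8 N) pushes it down; released between notches it rides on a tooth at 0.017
- cone: The mark: pointed steel cone 24 mm across, 34 mm high, fixed on the mill's deck at 140 mm radius from the pivot, straight outside the wanted notch. Origin under its centre, on the deck. The other notches, except neutral, have flat 24 mm steel studs 6 mm high instead
- keybox: Fixed grey key box 120 (x) x 190 (y) x 40 mm, origin under its centre. Aluminium guard rails 8 mm thick along its front and back edges, at x = -52 and +52 mm, tops 68 mm above the table. Between them three plain grey keys in a row along y, 58 mm apart, in any order; tops 58 mm above the table
- small_key_top (a point): Centre of the top of the small round key, 22 mm diameter
- large_key_top (a point): Centre of the top of the large round key, 42 mm diameter
- bar_key_top (a point): Centre of the top of the bar-shaped stop key, 50 (x) x 18 mm; not to be pressed
- small_key (a joint): How far the small key is pressed, m: 0 up, 0.006 fully down (5 N)
- large_key (a joint): How far the large key is pressed, m: 0 up, 0.006 fully down (5 N)
- bar_key (a joint): How far the bar-shaped stop key is pressed, m
- lathekin: Lathekin: loose wooden bar 180 mm long (x), 26 mm wide, 18 mm thick, stepping narrower over its last 55 mm towards +x; 110 g. Origin at mid-length on its underside. It lies across both guard rails of the key box, over the keys. Its centre of mass is about 12 mm to -x of the origin
- tray: Open aluminium tray 235 (x) x 115 (y) mm outside, walls 5 mm thick and 28 mm high, floor 5 mm; fixed and empty. Origin under its centre
- tin: Bystander on the mill's deck beside the roller head: tin 54 mm diameter, 75 mm high; origin under its centre
- flux: Bystander beyond the key box: amber glass bottle 56 mm diameter, 150 mm high; origin under its centre
- jar: Bystander beyond the tray: glass jar 64 mm diameter, 85 mm high; origin under its centre
- spool: Bystander in front, between mill and key box or tray: spool of solder 68 mm diameter, 52 mm high; origin under its centre
- roundel: Bystander before the mill, to its left: leaded glass disc 110 mm diameter, 9 mm thick, lying flat; origin under its centre
- brush: Bystander left of the mill: wooden brush 200 mm long lying flat, 34 mm high; origin under its head
- hone: Bystander at the back: grey hone stone 110 x 50 x 30 mm; origin under its centre
Things that resemble listed ones, but are neither listed nor needed, are in the scene too. Several things have the shape of the lathekin; the one meant has the colours described above.

How it is judged (in metres and radians):
On the way, in this order (a step that is already met when the one before it is completed fails the run):
1. the gear lever is fully home in the notch marked by the cone (value of joint lift below 0.004 m and horizontal distance between knob and cone below 0.045 m), for 0.2 s.
2. the small round key is pressed down alone (value of joint small_key above 0.0045 m and value of joint large_key below 0.002 m).
3. the large round key is pressed down alone (value of joint large_key above 0.0045 m and value of joint small_key below 0.002 m).
At the end, for the whole second after the job is handed in: The lever is fully home (lift under 4 mm) in the notch at the cone (knob within 45 mm of the cone's axis in plan), the lathekin lies flat and still inside the tray, and all the keys are up (all of step 1 and x of lathekin in the frame of tray between -0.05 and 0.05 m and y of lathekin in the frame of tray between -0.055 and 0.055 m and z of lathekin in the frame of tray below 0.024 m and angle between lathekin's own x axis and vertical between 1.47 and 1.67 rad and linear speed of lathekin below 0.02 m/s and value of joint each of small_key, large_key, bar_key below 0.002 m); the robot touches nothing.
It fails at once if the bar-shaped stop key is pressed (value of joint bar_key above 0.003 m).
It fails at once if a key is pressed while the lever is not home in the marked notch (value of joint any of small_key, large_key, bar_key above 0.003 m and not (value of joint lift below 0.004 m and horizontal distance between knob and cone below 0.045 m)).
It fails at once if the small and large keys are pressed together (value of joint each of small_key, large_key above 0.003 m).
It fails at once if the lathekin is dropped or tossed (faster than 1.5 m/s) (linear speed of lathekin above 1.5 m/s).
It fails at once if a bystander is shifted by more than 30 mm or tipped over (distance of any of tin, flux, jar, spool, roundel, brush, hone from where it was at the start of the episode above 0.03 m or angle between any of tin, flux, jar, spool, roundel, brush, hone's own z axis and vertical above 0.5 rad).
It also fails if it takes over 69 s, if anything falls off the work surface, if the arm or the gripper's body presses on something with over 40 N, if the wrist force passes 120 N, or if a joint passes its speed limit or range.

## Working session

There is one attempt and no reset: what is moved stays moved. The work goes in short steps, Python scripts to look and compute and a tool call to move; the robot and the scene stay as the last step left them, time stands still between calls to the robot, and variables do not carry over. Pictures are saved under pics/ and viewed, at most 13 in all, crops included, and the job is handed in when it is done.

Besides the shell and the picture viewer there is one more tool, called after "Request:" as name(argument=value, ...) on one line, values as JSON. servo_tool: Moves the arm, as the interface text tells. Its arguments: {"type":"object","properties":{"deltas":{"type":"array"},"fingers":{"type":"number"}},"required":["deltas"]}

```bash
ls; mkdir -p pics; python3 - <<'E'
from plant import bot
import cv2
for n in("scene","side"):
    im=bot.capture(n); cv2.imwrite(f"pics/{n}0.png",im[:,:,::-1]); m=bot.camera_model(n); print(n,m)
print(bot.get_obs())
E
```

```text
pics
scene {'mtx': array([[594.2385821 ,   0.        , 307.59787966],
       [  0.        , 594.2385821 , 238.42084392],
       [  0.        ,   0.        ,   1.        ]]), 'dist': array([-0.15516189,  0.        ,  0.        ,  0.        ,  0.        ]), 'xyz': array([1266.04822849, -279.84294401, 1235.43226139]), 'rotation': array([-2.51548092, -0.00563902,  1.14738654])}
side {'mtx': array([[489.74035838,   0.        , 319.14965536],
       [  0.        , 489.74035838, 245.02098313],
       [  0.        ,   0.        ,   1.        ]]), 'dist': array([-0.12468436,  0.        ,  0.        ,  0.        ,  0.        ]), 'xyz': array([ 257.7526892 , -711.53465023,  994.38922594]), 'rotation': array([-2.40956559,  0.00519207, -0.35082028])}
{'time': 0.1, 'joint_positions': array([-1.26102315e+00,  3.42605703e-01,  1.52489902e+00, -1.68888587e-05,
        1.27540825e+00, -1.45982326e-01]), 'dq': array([ 4.01765818e-04, -1.80072213e-03, -3.26957676e-03,  1.20509200e-03,
        3.12694944e-05, -2.67953033e-04]), 'tau': array([ 1.96685636e-03, -4.32002735e+01, -2.44694835e+01,  7.18951668e-02,
        5.25789033e-02, -4.94292897e-05]), 'tool_pos': array([ 230.98776965, -471.05789775,  226.14688202]), 'tcp_rot': array([-3.14028403e+00, -1.76079949e-04,  4.55760318e-01]), 'contact_force': array([-0.27509444,  0.33737323, -0.33818121]), 'moment': array([-1.89688993e-02, -6.64528667e-05,  3.84465219e-02]), 'finger_force': 0.0, 'grip_width': 92.15794319032861}
```

View pics/scene0.png

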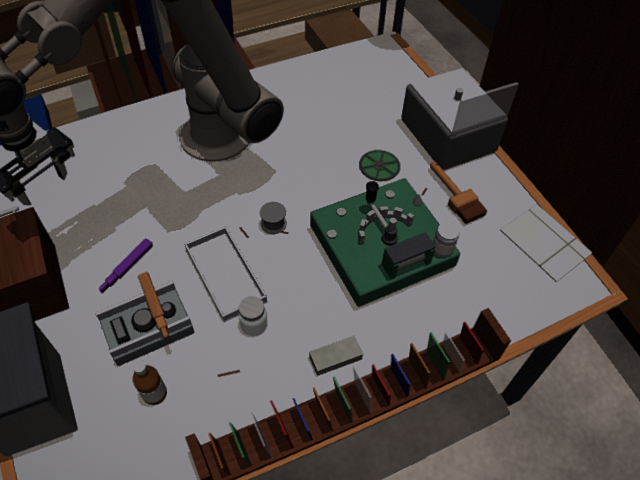

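View pics/side0.png

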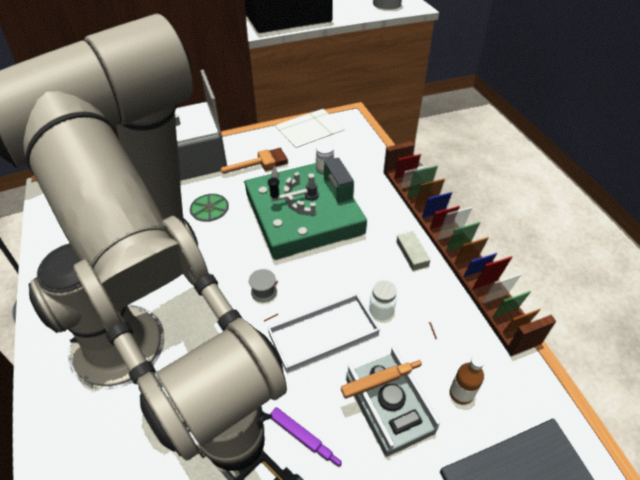

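```bash
cat > h.py <<'E'
import numpy as np, cv2
from scipy.spatial.transform import Rotation as R
from plant import bot
def ray(m,uv):
    p=cv2.undistortPoints(np.array([[uv]],float),m["mtx"],m["dist"])[0,0]
    d=R.from_euler("xyz",m["rotation"]).apply([p[0],p[1],1.0]); return np.array(m["xyz"]),d/np.linalg.norm(d)
def onz(m,uv,z):
    o,d=ray(m,uv); return o+d*(z-o[2])/d[2]
def two(m1,a,m2,b):
    o,d=ray(m1,a);p,e=ray(m2,b); s=np.linalg.lstsq(np.c_[d,-e],p-o,rcond=None)[0]
    q,r=o+d*s[0],p+e*s[1]; return (q+r)/2,np.linalg.norm(q-r)
def proj(m,P):
    Rm=R.from_euler("xyz",m["rotation"]).as_matrix().T
    return cv2.projectPoints(np.array(P,float).reshape(-1,3),cv2.Rodrigues(Rm)[0],-Rm@m["xyz"],m["mtx"],m["dist"])[0].reshape(-1,2)
E
python3 - <<'E'
import cv2,numpy as np
a=cv2.imread("pics/scene0.png");b=cv2.imread("pics/side0.png")
g=lambda i,x,y,w=133,h=100:cv2.resize(i[y:y+h,x:x+w],(400,300),interpolation=cv2.INTER_CUBIC)
br=lambda i:np.clip(i*1.6,0,255).astype('uint8')
cv2.imwrite("pics/c1.png",np.vstack([np.hstack([br(g(a,310,170)),br(g(a,85,265))]),np.hstack([g(b,240,150),g(b,330,345)])]))
E
```

```text
(no output)
```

View pics/c1.png

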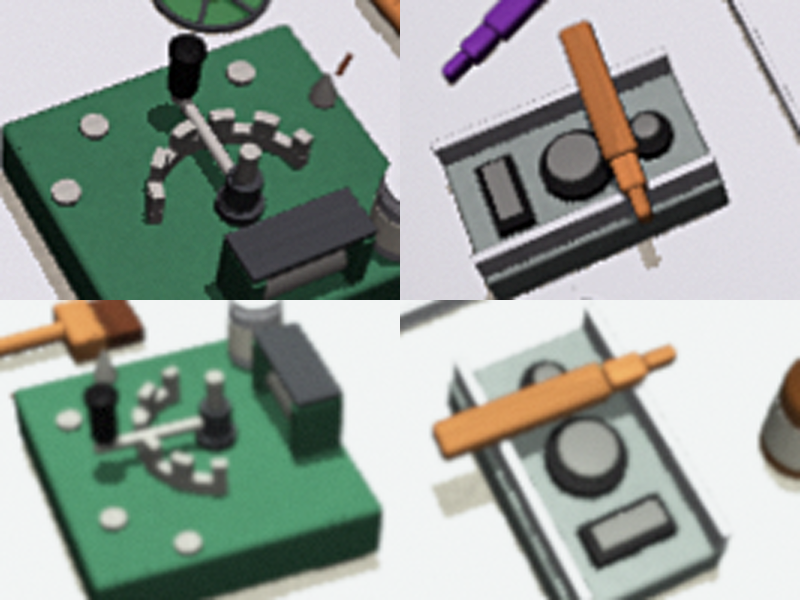

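```bash
cat > m.py <<'E'
from h import *
S=bot.camera_model("scene");D=bot.camera_model("side")
np.set_printoptions(precision=1,suppress=True)
k=3.0075
s1=lambda x,y:(310+x/k-.33,170+y/3-.33); s2=lambda x,y:(85+x/k-.33,265+y/3-.33)
d1=lambda x,y:(240+x/k-.33,150+y/3-.33); d2=lambda x,y:(330+x/k-.33,345+y/3-.33)
for n,a,b,z in [("studA",s1(241,71),d1(69,119),76),("studB",s1(94,125),d1(113,218),76),("studC",s1(66,191),d1(187,242),76),
 ("cone",s1(326,78),d1(104,48),104),("post",s1(250,150),d1(215,77),145),("knob",s1(187,43),d1(101,93),166),
 ("large",s2(175,160),d2(185,150),58),("bar",s2(101,192),d2(230,226),58),("small",s2(250,126),None,58),
 ("lathTail",s2(175,27),d2(36,132),86),("lathTip",s2(243,214),d2(274,52),84),
 ("tr1",(186,240),(269,327),28),("tr2",(228,229),(283,366),28),("tr3",(265,296),(379,328),28),("tr4",(224,316),(362,299),28),
 ("railF1",s2(33,147),d2(58,65),68),("railF2",s2(265,50),None,68),("railB1",s2(78,265),d2(325,240),68),("railB2",s2(318,160),d2(188,12),68)]:
    p=onz(S,a,z); print(n,p[:2], onz(D,b,z)[:2] if b else "", two(S,a,D,b) if b else "")
E
python3 m.py
```

```text
studA [460.1 321.4] [459.9 318.9] (array([460. , 321.3,  74.8]), np.float64(1.567734910776201))
studB [462.2 180.8] [461. 179.] (array([461.2, 181.1,  74.3]), np.float64(0.6945871302382192))
studC [514.1 130.1] [512.4 128.8] (array([512.9, 130.7,  74.1]), np.float64(0.18961371573128508))
cone [514.9 368.4] [512.8 374.7] (array([513.2, 370.5, 104.6]), np.float64(4.853893467509953))
post [581.3 253.1] [582.2 250.1] (array([582. , 252.1, 144.7]), np.float64(2.3530992247450713))
knob [479.7 249.5] [475.1 240.8] (array([476.4, 251. , 159.3]), np.float64(3.693326138228557))
large [ 543.2 -354.5] [ 539.1 -356. ] (array([ 540.4, -354.6,   53.8]), np.float64(0.45838204519309583))
bar [ 547.2 -413.7] [ 543.8 -415.8] (array([ 544.9, -414.3,   54. ]), np.float64(0.4090512336865767))
small [ 537.7 -293.5]  
lathTail [ 447.4 -321.8] [ 443.7 -320. ] (array([ 444.8, -320.5,   83.7]), np.float64(3.168713182224917))
lathTip [ 621.7 -319.1] [ 620.1 -321.9] (array([ 620.8, -320. ,   81.5]), np.float64(1.7691483582827638))
tr1 [ 352.7 -196.3] [354.8 -93.7] (array([ 366.2, -170.7,   87.3]), np.float64(76.04895050361162))
tr2 [363.4 -87.5] [ 355.1 -200.8] (array([ 346.6, -118.9,  -35.6]), np.float64(91.9337347688895))
tr3 [584.1 -74.7] [ 592.6 -184.7] (array([ 592.5, -114.6,   -5.3]), np.float64(98.28297174172967))
tr4 [ 595.3 -181.1] [588.3 -95.2] (array([ 590. , -154.1,   62.9]), np.float64(72.16395607966078))
railF1 [ 495.3 -451.7] [ 480.5 -270.5] (array([ 497.4, -381.1,  153.7]), np.float64(152.5833277016175))
railF2 [ 483.7 -263.2]  
railB1 [ 604.7 -443.2] [ 594.2 -450.2] (array([ 598.2, -445.8,   55.8]), np.float64(1.9675088741382407))
railB2 [ 592.1 -255. ] [ 583.6 -264.2] (array([ 586.8, -256.6,   56.7]), np.float64(4.2195887905033045))
```

The pictures show the cone at scene px (418,196), on the robot's left, so the target is swing -1.047. Pivot is at about (582,250), the mill's yaw is about 0, and the knob is at (477,250), moving to about (530,341). The keys are bar (546,-414), large (541,-355) and small (537,-295). The lathekin runs from x 445 to 621 at y ≈ -321. The tray centre is about (473,-139).

Request:
servo_tool(deltas=[[[0,0,0],[0,0,8.7]],[[0,0,0],[0,0,8.7]],[[0,0,0],[0,0,8.7]],[[0.015,-0.0375,0],[0,0,0]],[[0.015,-0.0375,0],[0,0,0]],[[0.015,-0.0375,0],[0,0,0]],[[0.015,-0.0375,0],[0,0,0]],[[0.0365,0,0.016],[0,0,0]],[[0.0365,0,0.016],[0,0,0]],[[0.0365,0,0.016],[0,0,0]],[[0.0365,0,0.016],[0,0,0]],[[0.0365,0,0.016],[0,0,0]],[[0.0365,0,0.016],[0,0,0]],[[0,0,0],[0,0,0]],[[0,0,0],[0,0,0]]], fingers=0.65)

```text
time: 1.98
tool_pos: [509.4, -321.1, 130.4]
tcp_rot: [-3.141, 0.001, 0.001]
contact_force: [-0.4, -0.0, 0.2]
grip_width: 59.7
finger_force: 0.0
```

```bash
python3 - <<'E'
from h import *
m=bot.camera_model("wrist"); im=bot.capture("wrist"); cv2.imwrite("pics/w1.png",im[:,:,::-1])
print(m["xyz"],m["rotation"]); hsv=cv2.cvtColor(im,cv2.COLOR_RGB2HSV)
k=cv2.inRange(hsv,(5,110,80),(22,255,255)); n,l,s,c=cv2.connectedComponentsWithStats(k)
for i in range(1,n):
    if s[i,4]>300:
        print(s[i],onz(m,c[i],86)); pts=np.argwhere(l==i)[:,::-1].astype(np.float32); b=cv2.boxPoints(cv2.minAreaRect(pts)); print([onz(m,p,86)[:2].round(1) for p in b])
E
```

```text
[ 576.77042552 -322.27234803  288.36552453] [ 2.89171883e+00 -1.26368921e-03 -1.57113739e+00]
[  288    27    53   285 11740] [ 552.34543505 -322.27790233   86.        ]
[array([ 623. , -309.7]), array([ 623.3, -332.5]), array([ 487.3, -336.5]), array([ 486.9, -309.5])]
[472 299  15  71 429] [ 472.88235615 -411.09755498   86.        ]
[array([ 453.4, -408.1]), array([ 494.1, -405.5]), array([ 493.9, -412.5]), array([ 453.2, -415.4])]
[143 301  16  69 485] [ 472.57906365 -234.00890149   86.        ]
[array([ 492.8, -232. ]), array([ 493.1, -239.3]), array([ 453.6, -237.4]), array([ 453.3, -229.8])]
[ 295  351   47   29 1306] [ 455.7936404  -324.56959327   86.        ]
[array([ 464. , -311.9]), array([ 464. , -336.8]), array([ 447., -337.]), array([ 447.1, -311.7])]
```

View pics/w1.png

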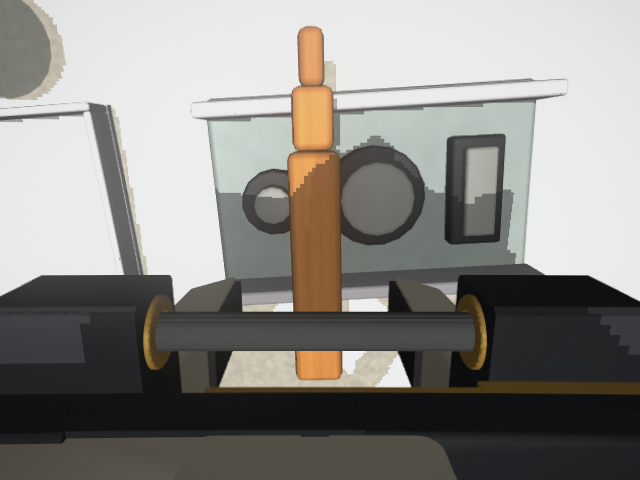

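The wrist view confirms the lathekin at y ≈ -323, spanning x 447 to 623. The fingers straddle it. The small key is left of it (px 272,205), the large right (377,198), the bar far right (480,190).

Request:
servo_tool(deltas=[[[0,0.002,0.02],[0,0,0]],[[0,0,0.02],[0,0,0]],[[0,0,0.012],[0,0,0]],[[0,0,0.006],[0,0,0]],[[0,0,0],[0,0,0]]])

```text
time: 2.65
tool_pos: [509.9, -323.5, 73.0]
tcp_rot: [3.141, -0.0, 0.0]
contact_force: [0.3, 0.7, 0.7]
grip_width: 59.9
finger_force: 0.0
```

Request:
servo_tool(deltas=[[[0,0,0],[0,0,0]],[[0,0,0],[0,0,0]],[[0,0,0],[0,0,0]],[[0,0,0],[0,0,0]],[[0,0,0],[0,0,0]],[[0,0,0],[0,0,0]]], fingers=0)

```text
time: 3.4
tool_pos: [510.1, -323.2, 72.9]
tcp_rot: [-3.142, -0.0, 0.0]
contact_force: [0.7, 1.3, 2.6]
grip_width: 25.6
finger_force: 29.8
```

Request:
servo_tool(deltas=[[[0,0,-0.01],[0,0,0]],[[0,0,-0.02],[0,0,0]],[[0,0,-0.025],[0,0,0]],[[0,0,-0.02],[0,0,0]],[[-0.005,-0.015,0],[0,0,0]],[[-0.01,-0.03,0],[0,0,0]],[[-0.0115,-0.035,0],[0,0,0]],[[-0.0115,-0.035,0],[0,0,0]],[[-0.0115,-0.035,0],[0,0,0]],[[-0.008,-0.024,0],[0,0,0]],[[-0.0035,-0.01,0],[0,0,0]],[[0,0,0],[0,0,0]]])

```text
time: 4.9
tool_pos: [449.3, -139.5, 148.1]
tcp_rot: [3.141, -0.001, 0.001]
contact_force: [-0.1, -0.1, -1.2]
grip_width: 25.6
finger_force: 29.8
```

```bash
python3 - <<'E'
from h import *
ims=[]
for n in("scene","wrist"):
    im=bot.capture(n)[:,:,::-1]; ims.append(im)
a=cv2.convertScaleAbs(cv2.resize(ims[0][170:350,100:340],(400,300),interpolation=2),alpha=1.6)
cv2.imwrite("pics/c2.png",np.hstack([a,cv2.resize(ims[1],(400,300))]))
E
```

```text
(no output)
```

View pics/c2.png

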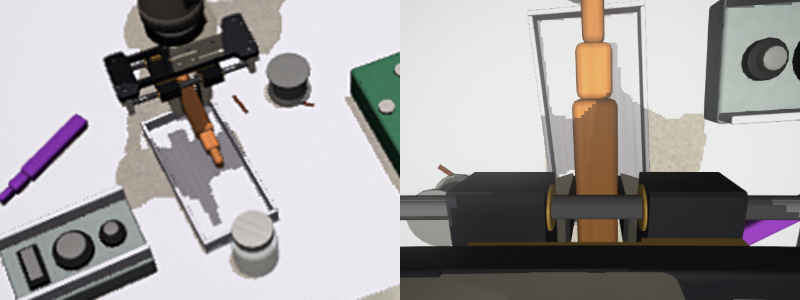

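```bash
python3 - <<'E'
from h import *
m=bot.camera_model("wrist")
for p in [(206,16),(395,8),(243,277),(385,270)]: print(onz(m,p,28))
print(bot.get_obs()["contact_force"])
E
```

```text
[586.63161196 -76.42799427  28.        ]
[ 590.9962779 -190.363073    28.       ]
[420.30559637 -91.21567298  28.        ]
[ 425.32101238 -191.4223623    28.        ]
[ 0.69157016  0.50652367 -1.29567251]
```

Request:
servo_tool(deltas=[[[0,0,0.02],[0,0,-2]],[[0,0,0.035],[0,0,0]],[[0,0,0.035],[0,0,0]],[[0,0,0.025],[0,0,0]],[[0,0,0.012],[0,0,0]],[[0,0,0.006],[0,0,0]],[[0,0,0.002],[0,0,0]],[[0,0,0],[0,0,0]]])

```text
time: 6.0
tool_pos: [449.5, -139.6, 13.3]
tcp_rot: [3.141, -0.001, 0.035]
contact_force: [-0.5, 0.2, -0.8]
grip_width: 25.6
finger_force: 29.8
```

Request:
servo_tool(deltas=[[[0,0,0.001],[0,0,0]],[[0,0,0.001],[0,0,0]],[[0,0,0.001],[0,0,0]],[[0,0,0],[0,0,0]]])

```text
time: 6.5
tool_pos: [449.1, -139.4, 9.9]
tcp_rot: [3.141, -0.0, 0.035]
contact_force: [-1.2, -0.5, 1.1]
grip_width: 25.9
finger_force: 29.8
```

Request:
servo_tool(deltas=[[[0,0,0],[0,0,0]],[[0,0,0],[0,0,0]],[[0,0,0],[0,0,0]],[[0,0,-0.01],[0,0,0]],[[0,0,-0.03],[0,0,0]],[[0,0,-0.05],[0,0,0]],[[0,0,-0.05],[0,0,0]],[[0,0,-0.05],[0,0,0]],[[0,0,-0.04],[0,0,0]]], fingers=0.48)

```text
time: 7.62
tool_pos: [449.0, -139.3, 242.7]
tcp_rot: [3.14, -0.002, 0.035]
contact_force: [0.9, -0.6, 0.2]
grip_width: 44.2
finger_force: 0.0
```

```bash
python3 - <<'E'
from h import *
S=bot.camera_model("side")
im=bot.capture("side"); hsv=cv2.cvtColor(im,cv2.COLOR_RGB2HSV)
for n,z in(("wrist",23),("side",23)):
    m=bot.camera_model(n); im=bot.capture(n); hsv=cv2.cvtColor(im,cv2.COLOR_RGB2HSV)
    k=cv2.inRange(hsv,(5,110,80),(22,255,255)); nn,l,s,c=cv2.connectedComponentsWithStats(k)
    for i in range(1,nn):
        if s[i,4]>400:
            pts=np.argwhere(l==i)[:,::-1].astype(np.float32); b=cv2.boxPoints(cv2.minAreaRect(pts)); print(n,s[i],[onz(m,p,z)[:2].round(1) for p in b])
E
```

```text
wrist [300  86  21  63 996] [array([ 561.8, -126.7]), array([ 562.4, -144. ]), array([ 510., -146.]), array([ 509.4, -128. ])]
wrist [ 298  150   29  130 3152] [array([ 507.4, -125.9]), array([ 508.7, -149.6]), array([ 386.3, -156.9]), array([ 384.9, -131.3])]
wrist [185 300  12  69 413] [array([359.9, -19.1]), array([360.2, -29.8]), array([286.1, -27.6]), array([285.9, -16.4])]
side [ 251   22  182   40 1918] [array([ 664.1, 1291. ]), array([1564.5, 1299.9]), array([1488.6, 1144.6]), array([ 639.4, 1151.6])]
side [348  53  61  16 502] [array([993.9, 974.6]), array([1044.8, 1097.2]), array([1287.5, 1013.1]), array([1224.9,  893.7])]
side [254  67  71  18 593] [array([ 630.1, 1089.7]), array([ 905.9, 1017.1]), array([866., 901.]), array([602.7, 971.1])]
side [ 323   81  101   70 1912] [array([835.9, 840.6]), array([1232.5,  786.5]), array([1046.1,  397.1]), array([716.7, 455.2])]
side [388 172 124 173 891] [array([852.6, 313.2]), array([908.8, 338.8]), array([ 895.4, -320. ]), array([ 853.7, -329. ])]
side [286 317  71  32 663] [array([ 381.6, -135.4]), array([ 557.1, -122.8]), array([ 554.7, -151.3]), array([ 381.8, -162.6])]
side [ 535  340  105  140 1801] [array([ 911.9, -356.2]), array([ 944.6, -350.1]), array([ 940.5, -703.7]), array([ 912.3, -704.9])]
```

Request:
servo_tool(deltas=[[[0,0,0],[0,0,-9.33]],[[0,0,0],[0,0,-9.33]],[[0,0,0],[0,0,-9.33]],[[0.0219,-0.0323,0],[0,0,0]],[[0.0219,-0.0323,0],[0,0,0]],[[0.0219,-0.0323,0],[0,0,0]],[[0.0219,-0.0323,0],[0,0,0]],[[0.0219,-0.0323,0],[0,0,0]],[[0.0219,-0.0323,0],[0,0,0]],[[0.0219,-0.0323,0],[0,0,0]],[[0.0219,-0.0323,0],[0,0,0]],[[0.0219,-0.0323,0],[0,0,0]],[[0.0219,-0.0323,0],[0,0,0]],[[0,0,0],[0,0,0]],[[0,0,0],[0,0,0]]], fingers=0.65)

```text
time: 9.65
tool_pos: [476.5, 249.3, 238.7]
tcp_rot: [3.142, 0.002, 0.524]
contact_force: [0.0, -0.8, -0.1]
grip_width: 59.5
finger_force: 0.0
```

```bash
python3 - <<'E'
from h import *
m=bot.camera_model("wrist"); im=bot.capture("wrist"); cv2.imwrite("pics/w3.png",im[:,:,::-1])
print(bot.get_obs()["joint_positions"],proj(m,[[477.3,250.2,166],[477.3,250.2,104],[582,250,145],[513,370,104]]))
E
```

```text
[ 3.38964542e-01  3.57348768e-01  1.46642347e+00 -5.15033760e-04
  1.31950799e+00  1.38670658e+00] [[310.55567807 251.8957013 ]
 [311.19004439 228.40028942]
 [402.36337161  89.13957257]
 [181.62587793  95.09290233]]
```

View pics/w3.png

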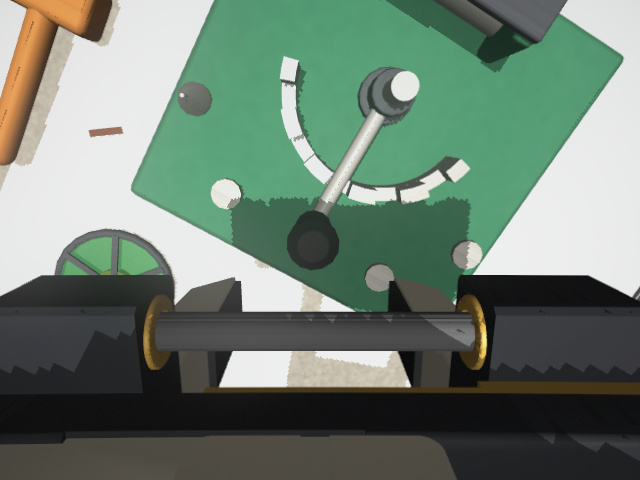

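```bash
python3 - <<'E'
from h import *
m=bot.camera_model("wrist"); print(onz(m,(314,243),166),onz(m,(405,86),145),onz(m,(182,96),104),onz(m,(227,193),76),onz(m,(379,277),76))
E
```

```text
[483.09610705 250.78640219 166.        ] [584.49879318 249.18774496 145.        ] [512.98142893 369.34499789 104.        ] [463.85788393 317.45644038  76.        ] [464.32758627 178.60434196  76.        ]
```

Request:
servo_tool(deltas=[[[0.003,0.0005,0.03],[0,0,0]],[[0,0,0.035],[0,0,0]],[[0,0,0.03],[0,0,0]],[[0,0,0.02],[0,0,0]],[[0,0,0.011],[0,0,0]],[[0,0,0],[0,0,0]]])

```text
time: 10.45
tool_pos: [479.9, 250.2, 113.4]
tcp_rot: [-3.142, 0.001, 0.523]
contact_force: [-0.4, -0.0, 0.2]
grip_width: 59.4
finger_force: 0.0
```

Request:
servo_tool(deltas=[[[0,0,0],[0,0,0]],[[0,0,0],[0,0,0]],[[0,0,0],[0,0,0]],[[0,0,0],[0,0,0]],[[0,0,0],[0,0,0]],[[0,0,0],[0,0,0]]], fingers=0)

```text
time: 11.2
tool_pos: [480.0, 251.1, 114.0]
tcp_rot: [3.142, -0.0, 0.524]
contact_force: [-2.7, 0.2, 4.1]
grip_width: 30.2
finger_force: 30.0
```

Request:
servo_tool(deltas=[[[0,0,0],[0,0,0]],[[0,0,0],[0,0,0]],[[0,0,0.003],[0,0,0]],[[0,0,0.003],[0,0,0]],[[0,0,0],[0,0,0]]], fingers=0.5)

```text
time: 11.82
tool_pos: [479.8, 250.8, 107.2]
tcp_rot: [-3.142, 0.001, 0.524]
contact_force: [-0.2, 0.2, -0.8]
grip_width: 45.9
finger_force: 0.0
```

Request:
servo_tool(deltas=[[[0,0,0],[0,0,0]],[[0,0,0],[0,0,0]],[[0,0,0],[0,0,0]],[[0,0,0],[0,0,0]],[[0,0,0],[0,0,0]]], fingers=0)

```text
time: 12.45
tool_pos: [480.0, 250.9, 107.8]
tcp_rot: [3.142, -0.0, 0.524]
contact_force: [0.0, 1.1, 0.8]
grip_width: 29.6
finger_force: 30.0
```

Request:
servo_tool(deltas=[[[0,0,-0.005],[0,0,0]],[[0,0,-0.008],[0,0,0]],[[0,0,-0.008],[0,0,0]],[[0,0,-0.003],[0,0,0]],[[0,0,0],[0,0,0]]])

```text
time: 13.08
tool_pos: [480.0, 250.9, 131.7]
tcp_rot: [3.141, -0.0, 0.524]
contact_force: [3.1, 0.4, -9.7]
grip_width: 29.8
finger_force: 30.1
```

```bash
python3 - <<'E'
from h import *
a=bot.capture("scene")[150:250,310:443,::-1]; b=bot.capture("side")[130:230,230:363,::-1]
g=lambda i:cv2.resize(i,(400,300),interpolation=2)
cv2.imwrite("pics/c4.png",np.hstack([cv2.convertScaleAbs(g(a),alpha=1.6),g(b)]))
E
```

```text
(no output)
```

View pics/c4.png

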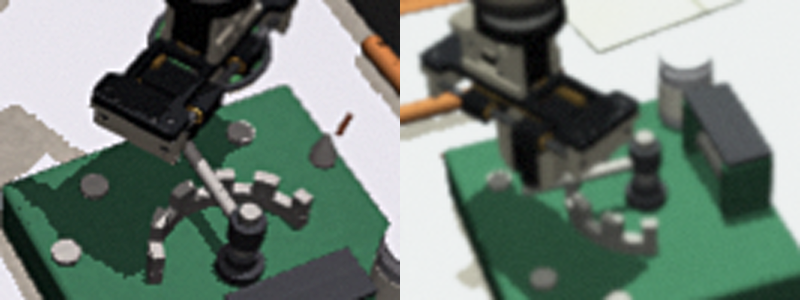

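Request:
servo_tool(deltas=[[[0.005,-0.0076,0],[0,0,5]],[[0.005,-0.0076,0],[0,0,5]],[[0.005,-0.0076,0],[0,0,5]],[[0.005,-0.0076,0],[0,0,5]],[[0.005,-0.0076,0],[0,0,5]],[[0.005,-0.0076,0],[0,0,5]],[[0.005,-0.0076,0],[0,0,5]],[[0.005,-0.0076,0],[0,0,5]],[[0.005,-0.0076,0],[0,0,5]],[[0.005,-0.0076,0],[0,0,5]],[[0.005,-0.0076,0],[0,0,5]],[[0.005,-0.0076,0],[0,0,5]],[[0,0,0],[0,0,0]],[[0,0,0],[0,0,0]]])

```text
time: 14.92
tool_pos: [532.0, 340.5, 130.9]
tcp_rot: [3.14, 0.002, -0.522]
contact_force: [-4.4, 1.8, -8.7]
grip_width: 30.3
finger_force: 30.1
```

Request:
servo_tool(deltas=[[[0,0,0.006],[0,0,0]],[[0,0,0.007],[0,0,0]],[[0,0,0.006],[0,0,0]],[[0,0,0.004],[0,0,0]],[[0,0,0],[0,0,0]],[[0,0,0],[0,0,0]]])

```text
time: 15.68
tool_pos: [532.5, 340.8, 108.8]
tcp_rot: [3.141, 0.001, -0.522]
contact_force: [-4.5, 2.2, -6.0]
grip_width: 30.2
finger_force: 30.1
```

Request:
servo_tool(deltas=[[[0,0,0],[0,0,0]],[[0,0,0],[0,0,0]],[[0,0,0],[0,0,0]],[[0,0,-0.01],[0,0,0]],[[0,0,-0.03],[0,0,0]],[[0,0,-0.04],[0,0,0]],[[0,0,-0.04],[0,0,0]],[[0,0,-0.02],[0,0,0]],[[0,0,0],[0,0,0]]], fingers=0.65)

```text
time: 16.8
tool_pos: [534.3, 340.8, 251.3]
tcp_rot: [-3.138, -0.003, -0.523]
contact_force: [0.0, 0.9, 0.3]
grip_width: 59.8
finger_force: 0.0
```

```bash
python3 - <<'E'
from h import *
m=bot.camera_model("wrist"); w=bot.capture("wrist")[:,:,::-1]; b=bot.capture("side")[130:230,230:363,::-1]
g=lambda i:cv2.resize(i,(400,300),interpolation=2)
cv2.imwrite("pics/c5.png",np.hstack([g(w),g(b)]))
D=bot.camera_model("side");P=[[531.5,341,166],[531.5,341,104],[558,296,94]]
print((proj(m,P)/1.6).round(),((proj(D,P)-[230,130])*3+[400,0]).round())
E
```

```text
[[198. 159.]
 [198. 145.]
 [219. 107.]] [[558.  71.]
 [562. 124.]
 [604. 154.]]
```

View pics/c5.png

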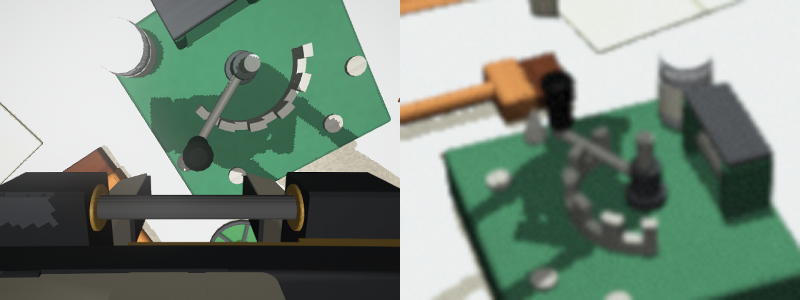

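Request:
servo_tool(deltas=[[[0,0,0],[0,0,-10]],[[0,0,0],[0,0,-10]],[[0,0,0],[0,0,-10]],[[-0.0022,0.042,0],[0,0,0]],[[-0.0022,0.042,0],[0,0,0]],[[-0.0022,0.042,0],[0,0,0]],[[-0.0022,0.042,0],[0,0,0]],[[-0.0022,0.042,0],[0,0,0]],[[-0.0022,0.042,0],[0,0,0]],[[-0.0022,0.042,0],[0,0,0]],[[-0.0022,0.042,0],[0,0,0]],[[-0.0022,0.042,0],[0,0,0]],[[-0.0022,0.042,0],[0,0,0]],[[-0.0022,0.042,0],[0,0,0]],[[-0.0022,0.042,0],[0,0,0]],[[-0.0022,0.042,0],[0,0,0]],[[-0.0022,0.042,0],[0,0,0]],[[-0.0022,0.042,0],[0,0,0]],[[0,0.036,0],[0,0,0]]], fingers=0)

```text
time: 19.27
tool_pos: [499.7, -326.7, 247.0]
tcp_rot: [-3.14, 0.002, -0.001]
contact_force: [0.7, 0.5, -0.3]
grip_width: 0.4
finger_force: 0.0
```

Request:
servo_tool(deltas=[[[0,0,0],[0,0,0]],[[0,0,0],[0,0,0]]])

```text
time: 19.52
tool_pos: [500.2, -324.7, 247.5]
tcp_rot: [-3.14, 0.002, 0.0]
contact_force: [-0.5, 0.1, -0.1]
grip_width: 0.8
finger_force: 0.0
```

```bash
python3 - <<'E'
from h import *
m=bot.camera_model("wrist"); w=bot.capture("wrist"); cv2.imwrite("pics/w6.png",w[:,:,::-1])
print((proj(m,[[541.3,-355.2,58],[537.4,-296,58],[545.5,-414,58]])).round())
E
```

```text
[[350. 168.]
 [278. 173.]
 [421. 163.]]
```

View pics/w6.png

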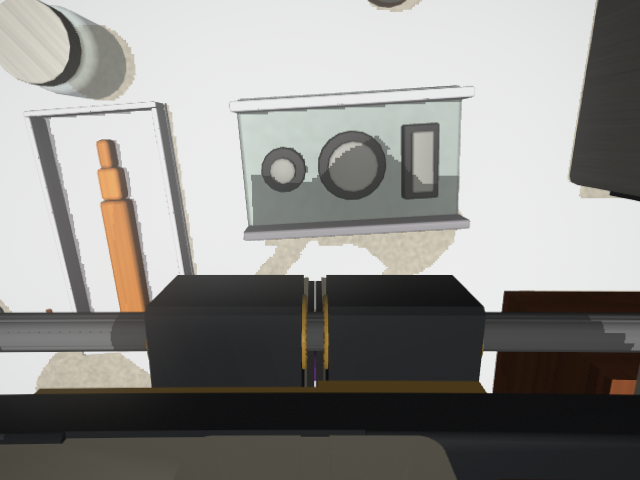

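Request:
servo_tool(deltas=[[[0.02,-0.0135,0.02],[0,0,0]],[[0.0183,-0.0132,0.04],[0,0,0]],[[0,0,0.05],[0,0,0]],[[0,0,0.04],[0,0,0]],[[0,0,0.02],[0,0,0]],[[0,0,0.01],[0,0,0]],[[0,0,0],[0,0,0]]])

```text
time: 20.45
tool_pos: [538.9, -298.1, 68.7]
tcp_rot: [-3.141, 0.0, 0.001]
contact_force: [0.2, -0.6, 0.4]
grip_width: 0.4
finger_force: 0.0
```

Request:
servo_tool(deltas=[[[0,0,0.003],[0,0,0]],[[0,0,0.003],[0,0,0]],[[0,0,0.003],[0,0,0]],[[0,0,0],[0,0,0]]])

```text
time: 20.95
tool_pos: [539.1, -299.1, 60.1]
tcp_rot: [3.141, -0.001, 0.0]
contact_force: [0.4, 1.0, 1.2]
grip_width: -0.0
finger_force: 1.3
```

Request:
servo_tool(deltas=[[[0,0,0.002],[0,0,0]],[[0,0,0.002],[0,0,0]],[[0,0,0.002],[0,0,0]],[[0,0,0],[0,0,0]]])

```text
time: 21.45
tool_pos: [539.2, -299.1, 56.0]
tcp_rot: [3.14, -0.002, 0.0]
contact_force: [-3.5, 3.6, 17.2]
grip_width: 0.2
finger_force: 8.8
```

Request:
servo_tool(deltas=[[[0,0,0.001],[0,0,0]],[[0,0,0.001],[0,0,0]],[[0,0,0],[0,0,0]]])

```text
time: 21.82
tool_pos: [539.3, -299.2, 55.8]
tcp_rot: [3.14, -0.002, 0.0]
contact_force: [-7.8, 5.2, 29.3]
grip_width: 0.3
finger_force: 14.4
```

Request:
servo_tool(deltas=[[[0,0,-0.004],[0,0,0]],[[0,0,-0.003],[0,0,0]],[[0,0,0],[0,0,0]]])

```text
time: 22.2
tool_pos: [539.1, -299.0, 58.9]
tcp_rot: [3.141, -0.001, 0.0]
contact_force: [-0.1, -0.9, 2.8]
grip_width: 0.6
finger_force: 1.6
```

```bash
python3 - <<'E'
from h import *
a=bot.capture("scene"); b=bot.capture("side")
g=lambda i,x,y:cv2.resize(i[y:y+75,x:x+100,::-1],(800,600),interpolation=2)
A=cv2.convertScaleAbs(g(a,100,280),alpha=1.6);B=g(b,340,350)
cv2.imwrite("pics/c7.png",np.hstack([cv2.resize(A,(400,300)),cv2.resize(B,(400,300))]))
E
```

```text
(no output)
```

View pics/c7.png

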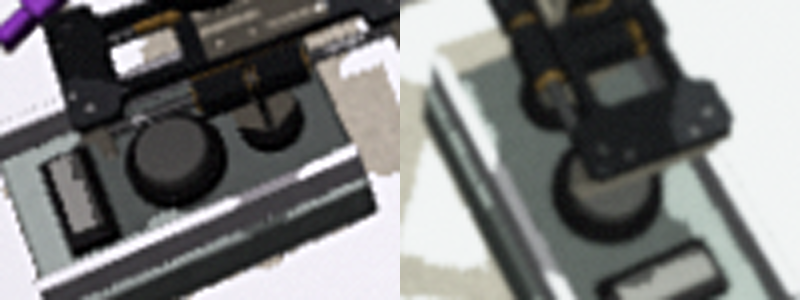

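Request:
servo_tool(deltas=[[[0,0,-0.006],[0,0,0]],[[0,0,0],[0,0,0]]])

```text
time: 22.55
tool_pos: [538.4, -298.6, 64.5]
tcp_rot: [-3.141, 0.001, 0.0]
contact_force: [-0.0, 0.3, -0.4]
grip_width: 0.2
finger_force: 0.0
```

Request:
servo_tool(deltas=[[[0,0,0.002],[0,0,0]],[[0,0,0],[0,0,0]]])

```text
time: 22.8
tool_pos: [538.4, -298.6, 62.2]
tcp_rot: [-3.141, 0.001, 0.0]
contact_force: [-0.6, 0.3, 1.7]
grip_width: 0.8
finger_force: 0.7
```

Request:
servo_tool(deltas=[[[0,0,0.001],[0,0,0]],[[0,0,0],[0,0,0]]])

```text
time: 23.05
tool_pos: [538.5, -298.6, 61.6]
tcp_rot: [-3.141, 0.001, 0.0]
contact_force: [-0.8, 1.3, 1.7]
grip_width: 0.5
finger_force: 0.9
```

Request:
servo_tool(deltas=[[[0,0,0.001],[0,0,0]],[[0,0,0],[0,0,0]]])

```text
time: 23.3
tool_pos: [538.7, -298.8, 60.7]
tcp_rot: [-3.142, 0.0, 0.0]
contact_force: [-0.9, 1.5, 2.2]
grip_width: 0.4
finger_force: 1.1
```

Request:
servo_tool(deltas=[[[0,0,0.001],[0,0,0]],[[0,0,0],[0,0,0]]])

```text
time: 23.55
tool_pos: [538.8, -298.8, 59.7]
tcp_rot: [3.142, 0.0, 0.0]
contact_force: [-1.3, 0.0, 2.8]
grip_width: 0.4
finger_force: 1.4
```

Request:
servo_tool(deltas=[[[0,0,0.001],[0,0,0]],[[0,0,0],[0,0,0]]])

```text
time: 23.8
tool_pos: [538.8, -298.8, 58.7]
tcp_rot: [3.142, -0.0, 0.0]
contact_force: [-1.8, 1.0, 2.7]
grip_width: 0.5
finger_force: 1.7
```

Request:
servo_tool(deltas=[[[0,0,0.001],[0,0,0]],[[0,0,0],[0,0,0]]])

```text
time: 24.05
tool_pos: [538.8, -298.8, 57.8]
tcp_rot: [3.141, -0.0, 0.0]
contact_force: [-1.3, 0.7, 4.5]
grip_width: 0.4
finger_force: 2.0
```

Request:
servo_tool(deltas=[[[0,0,0.001],[0,0,0]],[[0,0,0],[0,0,0]]])

```text
time: 24.3
tool_pos: [538.8, -298.8, 56.8]
tcp_rot: [3.141, -0.0, 0.0]
contact_force: [-3.0, 1.4, 4.0]
grip_width: 0.6
finger_force: 2.3
```

Request:
servo_tool(deltas=[[[0,0,0.001],[0,0,0]],[[0,0,0],[0,0,0]]])

```text
time: 24.55
tool_pos: [538.9, -298.8, 56.2]
tcp_rot: [3.141, -0.0, 0.0]
contact_force: [-2.9, 2.6, 7.8]
grip_width: 0.4
finger_force: 3.9
```

The small key shows a linear spring from reading z ≈ 62 to a hard stop at ≈ 56. That is the full 6 mm, so it is fully pressed. Now the large key.

Request:
servo_tool(deltas=[[[0,0,-0.005],[0,0,0]],[[0,0,-0.02],[0,0,0]],[[0.0015,0.02,0],[0,0,0]],[[0.0015,0.03,0],[0,0,0]],[[0,0.0075,0],[0,0,0]],[[0,0,0],[0,0,0]],[[0,0,0.01],[0,0,0]],[[0,0,0.006],[0,0,0]],[[0,0,0],[0,0,0]]])

```text
time: 25.68
tool_pos: [541.5, -355.4, 63.8]
tcp_rot: [-3.14, 0.001, 0.001]
contact_force: [0.1, 0.5, -0.1]
grip_width: 0.4
finger_force: 0.0
```

Request:
servo_tool(deltas=[[[0,0,0.003],[0,0,0]],[[0,0,0.002],[0,0,0]],[[0,0,0.002],[0,0,0]],[[0,0,0.001],[0,0,0]],[[0,0,0],[0,0,0]]])

```text
time: 26.3
tool_pos: [542.1, -356.2, 57.1]
tcp_rot: [3.141, -0.001, 0.0]
contact_force: [1.3, 2.1, 4.1]
grip_width: 0.3
finger_force: 2.2
```

Request:
servo_tool(deltas=[[[0,0,0.001],[0,0,0]],[[0,0,0.001],[0,0,0]],[[0,0,0],[0,0,0]]])

```text
time: 26.68
tool_pos: [542.2, -356.3, 56.2]
tcp_rot: [3.141, -0.001, 0.0]
contact_force: [0.2, 5.1, 12.0]
grip_width: 0.4
finger_force: 5.9
```

Hard stop reached. I'll retreat and check the final state before handing in.

Request:
servo_tool(deltas=[[[0,0,-0.005],[0,0,0]],[[0,0,-0.02],[0,0,0]],[[0,0,-0.04],[0,0,0]],[[0,0,-0.05],[0,0,0]],[[-0.03,0,-0.05],[0,0,0]],[[-0.03,0,-0.03],[0,0,0]],[[0,0,0],[0,0,0]],[[0,0,0],[0,0,0]]])

```text
time: 27.68
tool_pos: [481.7, -356.3, 248.4]
tcp_rot: [-3.141, 0.001, -0.0]
contact_force: [0.3, -0.5, -0.7]
grip_width: 0.5
finger_force: 0.0
```

```bash
python3 - <<'E'
from h import *
a=bot.capture("scene")[:,:,::-1]; b=bot.capture("side")[:,:,::-1]
A=cv2.convertScaleAbs(cv2.resize(a[160:400,90:490],(400,240)),alpha=1.6)
B=cv2.resize(b[130:230,230:363],(320,240),interpolation=2)
cv2.imwrite("pics/c8.png",np.hstack([A,B]))
E
```

```text
(no output)
```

View pics/c8.png

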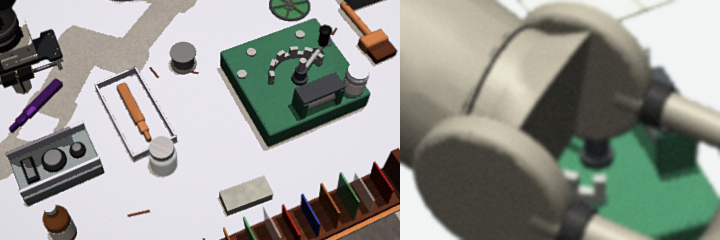

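```bash
python3 - <<'E'
from h import *
S=bot.camera_model("scene"); a=bot.capture("scene"); o=cv2.imread("pics/scene0.png")
def blob(g,x0,y0,x1,y1):
    k=(g[y0:y1,x0:x1].max(2)<30).astype('uint8'); n,l,s,c=cv2.connectedComponentsWithStats(k); i=1+s[1:,4].argmax(); return s[i]+[x0,y0,0,0,0]
print("start",blob(o,360,175,385,205),"now",blob(a,402,175,430,212))
for P in([479,250],[531.5,341]):
  for z in (0,17): print(P,z,proj(S,[P+[166+z],P+[104+z]]).round(1).tolist())
E
```

```text
start [366 182  13  22 215] now [408 186  14  22 209]
[479, 250] 0 [[371.9, 183.7], [369.6, 200.3]]
[479, 250] 17 [[372.6, 179.0], [370.2, 195.9]]
[531.5, 341] 0 [[415.7, 187.4], [412.0, 203.8]]
[531.5, 341] 17 [[416.8, 182.7], [413.0, 199.4]]
```

```bash
python3 -c "
from plant import bot
print(bot.close_job())"
```

```text
the job is handed in; nothing more can be done
None
```

I handed the job in at about 28 s with no verdict returned: lathekin flat in the tray, lever home at the cone, small key then large key each pressed to its stop and released, the bar key not pressed.

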